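Click the filter cassette into the dust extractor and tug-test it

TASK

Fit the loose filter cassette into the slot of the pink dust extractor: push it straight down, without forcing it, until its rim lies on the top and the catch clicks in. Then prove that it holds: pull it straight up by its grip with about 12 N (never more than 20 N on the catch) and keep up that pull for a good second. Let go and leave it latched, and leave the three nail polish bottles standing where they are.

Things in the scene. Friction and masses are not known exactly. Their poses are not given: they have to be found in the camera images.
- cassette_mid (a point): Centre of the loose filter cassette, half-way up its 90 mm; 0.10 to 0.21 kg, upright on the table at the start, the same after half a turn. z up, y along its length. White body 30 (x) by 80 (y) mm, 50 mm tall, lowest 8 mm tapered 4 mm per side as lead-in; a 36 mm long notch mid-way in both long faces, from 16 mm above the bottom. Above it a rim 46 x 96 mm, 6 mm thick (5 to 11 mm above this point).
- cassette_grip (a point): Centre of the cassette's grip: a blue upright plate on the rim, 12 mm thick (x), 44 mm long (y), 34 mm tall. This point lies 28 mm above cassette_mid, 17 mm above the rim; same axes.
- extractor: Pink dust extractor, a fixed box 200 (x) x 280 (y) x 85 mm tall, with a round white fan grille on its top towards +y and the cassette slot towards -y. Origin: centre of its underside.
- slot (a point): Centre of the slot mouth in the extractor's top face, 85 mm above the table. z up, y along the slot: 35 (x) by 85 (y) mm, square-edged, 55 mm deep. Home: cassette y along slot y, either way round, rim on the top face, cassette_mid 5 mm below this point. Passing the catch takes roughly 3 to 12 N, then the rim meets the rigid top. Once latched, it can rise 1.5 to 6.5 mm (differs each time) before the catch stops it.
- catch (a joint): Sprung catch in the middle of the slot's +x wall; its red marker, 14 x 30 mm, is on the top beside the slot. In m: 0 = sprung out into the slot (also when empty), up to 0.009 = pushed back. The cassette pushes it back 3 to 8 mm on its way in; it springs to 0 into the notch when home. Its underside is square and rigid and does not give way to an upward pull.
- polish_red_mid (a point): Centre, half-way up, of a standing red nail polish bottle, 30 mm diameter, 75 mm tall. Leave it standing.
- polish_nude_mid (a point): The same size of bottle in beige. Leave it standing.
- polish_white_mid (a point): The same size of bottle in white. Leave it standing.
There are look-alikes about, which are no part of the job. Of the things shaped like the part that bears cassette_mid, the white one is meant.

How it is judged:
By the outcome, as a careful person would: the job done as asked, in the order asked, and still so for the second after the job is handed in, with the robot touching nothing.
It also fails if it takes over 62 s, if anything falls off the work surface, if the arm or the gripper's body presses on something with over 40 N, if the wrist force passes 120 N, or if a joint passes its speed limit or range.

ROBOT

A 6-joint arm with a two-finger parallel gripper is mounted at the origin on the work surface. World frame = base frame: x ahead of the robot, y to its left, z up, the work surface at z = 0. Lengths are in m, angles in rad, forces in N, time in s.
With the tool pointing down it reaches from about 0.375 to 0.975 m from the base axis. Payload 3.8 kg.
Tool frame: the origin (TCP) lies midway between the tips of the shut fingers; the grasp point (between the pads) lies 19 mm behind it (arm.grasp_offset is the distance from the TCP to the grasp point, in m); z points along the fingers, y is the direction in which the jaws open and shut (so a half turn about z gives the same grasp; the last joint's range is limited). The gripper opens to 85 mm and grips with 20 to 120 N. Pads are 22 mm wide; open, the fingers measure 114 mm over their backs; the gripper's body (76 mm by 85 mm) begins 54 mm behind the grasp point. The pads swing forward as they close: fully open they stand 13 mm farther back than shut.
Start: joints at [1.233, 0.264, 1.604, -0, 1.274, -0.037], TCP at [0.2, 0.645, 0.231] pointing down, gripper open.
Joint ranges: [-2.63, 2.63], [-0.94, 2.18], [0.31, 2.57], [-1.31, 4.45], [0, 2.66], [-2.55, 2.55]. Speed limits (rad/s): [2.57, 2.57, 3.14, 3.14, 3.14, 3.14].

INTERFACE

Orientations are given as a unit quaternion [x, y, z, w].
In Python, from plant import arm, effector, kin, observe, get_image, get_calibration, sign_off gives the robot as it stands. The module is installed in compiled form; this text tells all that it offers. Calls block until the motion is done:
- arm.move_pose(position, orientation): joint-space move of the TCP to a pose.
- arm.move_straight(position, frame=None, vel=0.15, stop_force=None): straight line of the TCP; frame=None keeps the orientation; vel is the mean speed in m/s. With stop_force (N) it stops when the force on the tool has changed by that much, and returns True; else False.
- arm.move_j(angles): joint-space move.
- effector.set_gripper(opening, force=None): finger opening in m; force is the grip in N (None keeps the last); returns when the fingers have stopped.
- arm.hold(seconds).
- kin.solve_ik(position, orientation): joint angles nearest the present ones, or None.
- observe(): the state.
- get_image(name): name is "side" or "top" or "wrist"; returns the picture (384x512x3 uint8, red, green, blue); there is no depth.
- get_calibration(name): a dict with "fovy" (degrees; the focal length in pixels is half the picture's height over the tangent of half this angle, whatever the lens; pixels are square), "cx", "cy" (the principal point, pixels), "extrinsics" (4x4, takes a point from world to camera coordinates). Camera axes: x right, y down, z forward; pixel columns grow to the right and rows downward; lengths in m; the calibration is good to about 2 mm. A picture is of the moment at which its call begins: read the wrist's pose just before it. get_calibration takes no time and is no camera call; for the wrist camera it gives the pose at the moment of the call.
A pose or a line that the arm cannot do raises arm.IKError and nothing moves.
- sign_off(): hands the job in, once; it reports no verdict.
The state is a dict: "clock": time; "joints": joint angles; "joint_velocities": joint speeds; "joint_efforts": joint torques, N m; "position": TCP position; "tool_rot": TCP orientation; "contact_force": force on the tool from outside, world axes, zero at the start; "torque": the same for the moment, N m; "opening": finger opening in m.
Only numpy, scipy, OpenCV 4.12 (cv2) and the standard library are available. Lean on these libraries where they do the work, as an engineer would, in place of code of your own. Each camera call takes 0.05 s, during which the arm holds its last target. There are 200 camera calls.

## Working session

There is one attempt and no reset: what is moved stays moved. The work goes in short steps, each a Python script; the robot and the scene stay as the last script left them, time stands still between calls to the robot, and variables do not carry over. Pictures are saved under pics/ and viewed, about 8 in all and at most 12, crops included, and the job is handed in when it is done.

```bash
mkdir -p pics
python3 - <<'E'
from plant import *
import cv2,numpy as np
np.set_printoptions(precision=4,suppress=True)
for n in("top","side"):
    im=get_image(n);cv2.imwrite(f"pics/{n}0.png",im[:,:,::-1]);c=get_calibration(n);print(n,c)
print(observe())
E
```

```text
top {'fovy': 44.01322595311793, 'cx': 261.3041247204319, 'cy': 183.2134781999124, 'extrinsics': array([[-0.0067, -0.9997,  0.0217, -0.0573],
       [-0.9906,  0.0037, -0.1364,  0.5045],
       [ 0.1363, -0.0224, -0.9904,  0.9343],
       [ 0.    ,  0.    ,  0.    ,  1.    ]])}
side {'fovy': 56.580657001300295, 'cx': 252.171595707941, 'cy': 187.19809399345718, 'extrinsics': array([[-0.9924, -0.1228,  0.0123,  0.4632],
       [-0.0684,  0.4643, -0.883 ,  0.1392],
       [ 0.1027, -0.8771, -0.4692,  0.6583],
       [ 0.    ,  0.    ,  0.    ,  1.    ]])}
{'clock': 0.1, 'joints': array([ 1.2331,  0.2647,  1.6053, -0.    ,  1.2737, -0.0369]), 'joint_velocities': array([ 0.0007,  0.0002, -0.0035, -0.001 , -0.0014,  0.0015]), 'joint_efforts': array([  0.0004, -51.6709, -36.8592,  -0.0002,   0.0063,   0.    ]), 'position': array([0.1998, 0.644 , 0.23  ]), 'tool_rot': array([ 0.1498,  0.9887, -0.001 , -0.0002]), 'contact_force': array([0.6158, 0.0019, 0.0479]), 'torque': array([ 0.0343, -0.0301, -0.0445]), 'opening': 0.08522883272025455}
```

View pics/top0.png

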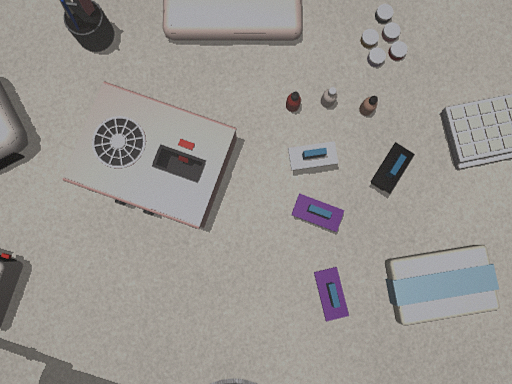

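View pics/side0.png

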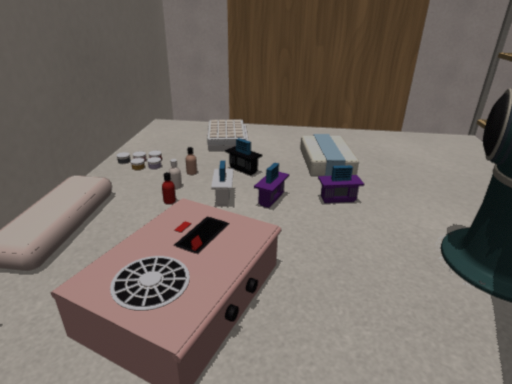

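The top view shows four cassette-shaped things: white at (313,156), black at (393,168) and purple at (318,212) and (331,293). The white one fits the description. The extractor slot is at about (180,163) with its red marker at (187,144), and the bottles are at (293,101), (330,95) and (370,104). I'll confirm with one enlarged crop.

```bash
cat > h.py <<'E'
from plant import *
import cv2,numpy as np
np.set_printoptions(precision=4,suppress=True)
def ray(c,u,v):
    f=192/np.tan(np.radians(c["fovy"])/2); E=c["extrinsics"]
    R,t=E[:3,:3],E[:3,3]
    return -R.T@t, R.T@np.array([(u-c["cx"])/f,(v-c["cy"])/f,1])
def at(c,u,v,z):
    o,d=ray(c,u,v); return o+d*(z-o[2])/d[2]
def proj(c,p):
    f=192/np.tan(np.radians(c["fovy"])/2); q=c["extrinsics"]@np.r_[p,1]
    return f*q[0]/q[2]+c["cx"],f*q[1]/q[2]+c["cy"]
def crop(im,x0,y0,x1,y1,s,name):
    cv2.imwrite(f"pics/{name}.png",cv2.resize(im[y0:y1,x0:x1,::-1],None,fx=s,fy=s,interpolation=cv2.INTER_CUBIC))
E
python3 - <<'E'
from h import *
im=cv2.imread("pics/top0.png")[:,:,::-1]
a=cv2.resize(im[80:180,270:400],None,fx=6,fy=6,interpolation=2)[:,:,::-1]
b=cv2.resize(im[120:200,140:220],None,fx=6,fy=6,interpolation=2)[:,:,::-1]
cv2.imwrite("pics/a.png",a);cv2.imwrite("pics/b.png",b)
c=get_calibration("top");print(at(c,315,153,.09),at(c,180,163,.085),at(c,293,95,.075),at(c,330,88,.075))
E
```

```text
[ 0.5556 -0.1636  0.09  ] [0.5374 0.0986 0.085 ] [ 0.6775 -0.124   0.075 ] [ 0.6921 -0.199   0.075 ]
```

View pics/a.png

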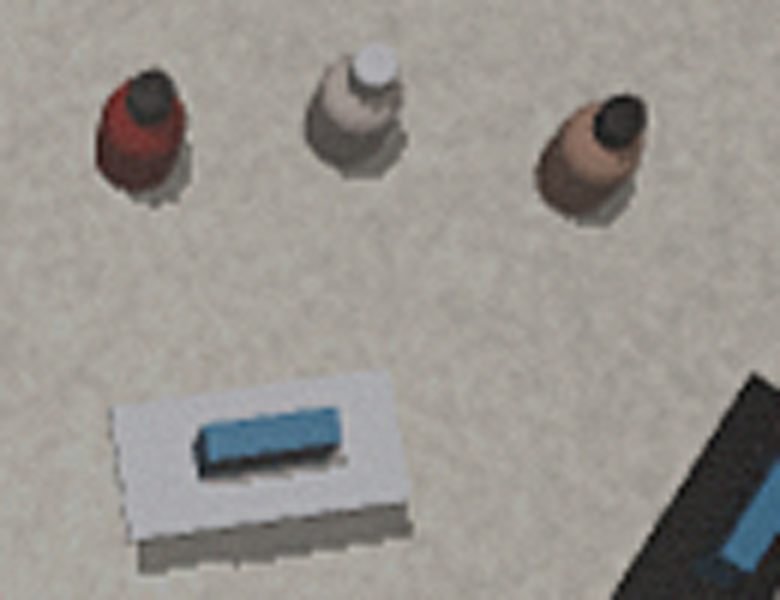

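View pics/b.png

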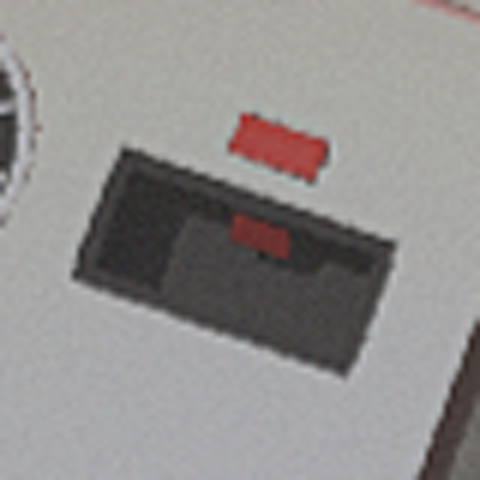

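White cassette confirmed: rim corners in crop a are (112,410), (388,370), (410,502) and (132,540), with a blue grip on it. In crop b the slot mouth corners are (123,150), (396,242), (347,377) and (73,278).

Run:
```python
from h import *
c=get_calibration("top")
def rect(P,o,z):
    Q=np.array([at(c,(x-.5*0)/6+o[0]-.4,y/6+o[1]-.4,z) for x,y in P]); 
    m=Q.mean(0); L=((Q[1]-Q[0])+(Q[2]-Q[3]))/2; W=((Q[0]-Q[3])+(Q[1]-Q[2]))/2
    print(m,"len",np.linalg.norm(L),"wid",np.linalg.norm(W),"long dir deg",np.degrees(np.arctan2(L[1],L[0])),np.degrees(np.arctan2(W[1],W[0])))
rect([(112,410),(388,370),(410,502),(132,540)],(270,80),.056)
rect([(205,428),(338,408),(340,438),(205,460)],(270,80),.09)
rect([(123,150),(396,242),(347,377),(73,278)],(140,120),.085)
for b in [(152,90),(377,65),(620,122)]: print(at(c,b[0]/6+270,b[1]/6+80,.075))
```

```text
[ 0.5574 -0.1643  0.056 ] len 0.09459948590744931 wid 0.045259536414684276 long dir deg -82.02489325071399 7.760704622242961
[ 0.5579 -0.1636  0.09  ] len 0.0442861266542775 wid 0.010247458366820188 long dir deg -81.10945976270011 0.5606451645142403
[0.5371 0.1011 0.085 ] len 0.0940566769104895 wid 0.04570695936481679 long dir deg -109.61262036031256 -19.442249128700226
[ 0.6775 -0.1287  0.075 ]
[ 0.6862 -0.2046  0.075 ]
[ 0.6664 -0.286   0.075 ]
```

```bash
cat >> h.py <<'E'
def q(th): p=np.radians((th+90)/2); return [np.cos(p),np.sin(p),0,0]
def shot(n):
    c=get_calibration("wrist"); im=get_image("wrist"); cv2.imwrite(f"pics/{n}.png",im[:,:,::-1]); np.save(f"pics/{n}.npy",c,allow_pickle=True); return c
E
python3 - <<'E'
from h import *
arm.move_pose([.537,.101,.27],q(-19.5)); arm.hold(.3); c=shot("ws"); print(observe()["position"],proj(c,[.537,.101,.085]))
arm.move_pose([.5575,-.164,.25],q(8)); arm.hold(.3); c=shot("wc"); print(observe()["position"],proj(c,[.5575,-.164,.09]),observe()["clock"],observe()["joints"])
a=cv2.imread("pics/ws.png");b=cv2.imread("pics/wc.png");cv2.imwrite("pics/wsc.png",cv2.resize(np.hstack([a,b]),(800,300)))
E
```

```text
[0.537  0.1013 0.27  ] (np.float64(254.94522531720747), np.float64(171.15867227459776))
[ 0.5577 -0.1631  0.2501] (np.float64(254.16969869841432), np.float64(176.9119303080076)) 4.125 [-0.3275  0.0756  1.7875  0.0001  1.2783 -0.4684]
```

View pics/wsc.png

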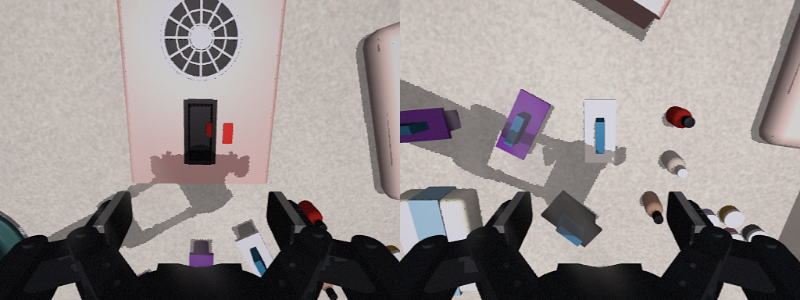

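Wrist views: left, the slot is at about (256,168) full-res, aligned with the view. Right, the white cassette is at about (256,167) with its grip at (256,174). I'll enlarge both.

Run:
```python
from h import *
a=cv2.imread("pics/ws.png")[115:220,210:310];b=cv2.imread("pics/wc.png")[115:220,206:306]
cv2.imwrite("pics/wz.png",np.hstack([cv2.resize(x,None,fx=4,fy=4,interpolation=2) if 0 else cv2.resize(x,(400,420),interpolation=2) for x in(a,b)]))
```

```text
(no output)
```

View pics/wz.png

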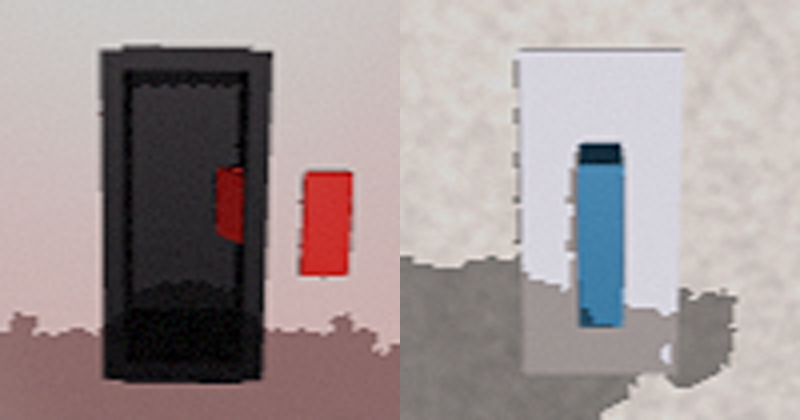

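Left crop: dark slot frame corners are (101,50), (271,50), (263,380) and (104,380), and the mouth inside it is about (125..247, 72..360). Right crop: white rim corners are (518,49), (684,49), (678,374) and (523,374), and the blue grip top is (577..622, 164..327).

Run:
```python
from h import *
def rect(n,P,o,z):
    c=np.load(f"pics/{n}.npy",allow_pickle=True).item()
    Q=np.array([at(c,x/4+o[0]-.4,y/4+o[1]-.4,z) for x,y in P])
    m=Q.mean(0); L=((Q[0]-Q[3])+(Q[1]-Q[2]))/2; W=((Q[1]-Q[0])+(Q[2]-Q[3]))/2
    print(m,np.linalg.norm(Q[0]-Q[3]),np.linalg.norm(Q[0]-Q[1]),np.linalg.norm(Q[2]-Q[3]),"yaw",np.degrees(np.arctan2(L[1],L[0]))-90,np.degrees(np.arctan2(W[1],W[0])))
rect("ws",[(101,50),(271,50),(263,380),(104,380)],(210,115),.085)
rect("ws",[(125,72),(247,72),(244,360),(126,360)],(210,115),.085)
rect("ws",[(305,171),(352,171),(349,275),(300,275)],(210,115),.085)
rect("wc",[(118,49),(284,49),(278,374),(123,374)],(206,115),.056)
rect("wc",[(177,164),(222,164),(222,327),(178,327)],(206,115),.09)
```

```text
[0.5383 0.1019 0.085 ] 0.09537830363958517 0.04607538843811279 0.04688980517740771 yaw -19.8288556925026 -19.455421284241506
[0.5386 0.102  0.085 ] 0.08324662458562382 0.033245284270572814 0.03461396284512654 yaw -19.58785386581404 -19.455429567688693
[0.576 0.088 0.085] 0.030137055310923595 0.013128816330199295 0.014057083148331158 yaw -19.524139273049798 -19.45544271267017
[ 0.5592 -0.1631  0.056 ] 0.09640593670153787 0.04625049926677782 0.046927656286687096 yaw 8.04820992102421 8.079926764432328
[ 0.5589 -0.1633  0.09  ] 0.04418682438928437 0.011601314647267442 0.01183037102500095 yaw 8.29096133586819 8.07927946569633
```

Run:
```python
from h import *
effector.set_gripper(.05,60)
arm.move_straight([.559,-.1632,.12],q(8.1),vel=.15)
print(arm.move_straight([.559,-.1632,.061],vel=.06,stop_force=8),observe()["position"])
f0=observe()["contact_force"]
effector.set_gripper(0,70); s=observe();print("open",s["opening"],s["contact_force"]-f0,f0)
arm.move_straight([.559,-.1632,.215],vel=.1);arm.hold(.3);s=observe();print(s["opening"],s["contact_force"],s["torque"])
arm.move_pose([.5383,.1018,.21],q(-19.6));arm.hold(.3)
shot("wh");im=get_image("side");cv2.imwrite("pics/sh.png",im[:,:,::-1])
s=observe();print(s["clock"],s["position"],s["contact_force"],s["opening"])
a=cv2.imread("pics/wh.png")[100:384,120:400];b=im[80:364,120:400,::-1]
cv2.imwrite("pics/h1.png",cv2.resize(np.hstack([a,b]),(800,406)))
```

```text
False [ 0.5595 -0.1634  0.0615]
open 0.01077804173807384 [-0.4431  1.3175  2.5666] [ 0.6228 -1.4771  0.2397]
0.011018325054155233 [-0.1916 -0.1892 -1.7253] [0.0145 0.0184 0.0257]
10.575 [0.5385 0.1012 0.21  ] [-0.0782 -0.469  -2.7275] 0.011073127337196545
```

View pics/h1.png

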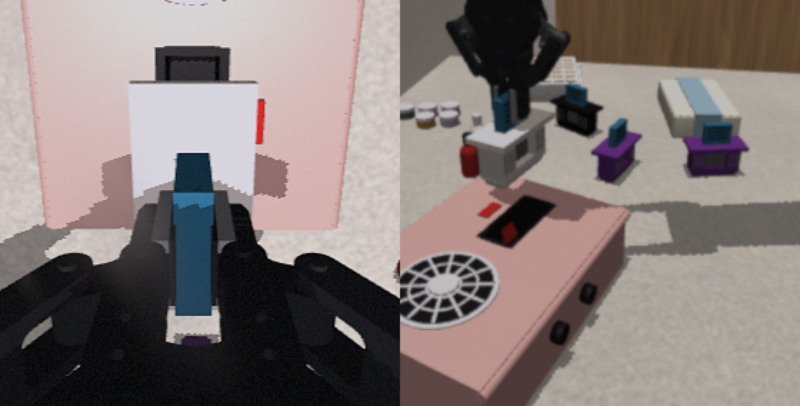

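The cassette is held upright and square. The rim's far edge is at about px (211..300, 157). I'll check that against the slot and start the insertion.

Run:
```python
from h import *
c=np.load("pics/wh.npy",allow_pickle=True).item()
A=at(c,130/1.4286+120-.4,82/1.4286+100-.4,.2045);B=at(c,257/1.4286+120-.4,82/1.4286+100-.4,.2045)
y=np.radians(70.4);u=np.array([np.cos(y),np.sin(y),0]);e=(A+B)/2
print("rim width",np.linalg.norm(A-B),"centre est",e-u*.048,"yaw",np.degrees(np.arctan2(*(B-A)[1::-1])),"tcp",observe()["position"])
# settled tcp bias
arm.move_straight([.5383,.1018,.155],vel=.08);arm.hold(.3);s=observe();f0=s["contact_force"];print(s["position"],f0)
st=arm.move_straight([.5383,.1018,.134],vel=.02,stop_force=5);s=observe();print(st,s["position"],s["contact_force"]-f0,s["torque"],s["clock"])
```

```text
rim width 0.04497764223931222 centre est [0.5391 0.1016 0.2045] yaw -19.68374035860523 tcp [0.5385 0.1012 0.21  ]
[0.5387 0.1019 0.1556] [-0.3111 -0.2129 -0.4424]
False [0.5385 0.1018 0.1342] [ 0.4939 -0.4596 -1.277 ] [ 0.066  -0.0419 -0.0205] 12.9167
```

Entered freely. Next I'll push past the catch in small guarded steps.

Run:
```python
from h import *
z=.134
while z>.0951:
    z-=.004 if z>.112 else .002
    st=arm.move_straight([.5383,.1018,z],vel=.02,stop_force=14);s=observe();print(st,round(z,4),s["position"],s["contact_force"],round(s["opening"],4))
    if st or s["contact_force"][2]>16:break
print(s["clock"])
```

```text
False 0.13 [0.5381 0.1018 0.1297] [-1.2852 -0.189  -1.5131] 0.0108
False 0.126 [0.5381 0.1018 0.1257] [-0.266  -0.2451 -0.7962] 0.0108
False 0.122 [0.5381 0.1018 0.1217] [-0.3187  0.4126 -1.1539] 0.011
False 0.118 [0.5378 0.1019 0.1176] [-1.4771  1.4641 -2.5102] 0.0107
False 0.114 [0.5379 0.1019 0.1136] [-1.4193  0.8069 -1.3154] 0.011
False 0.11 [0.538  0.1019 0.1097] [-0.94    1.65   -1.2831] 0.0108
False 0.108 [0.5379 0.1018 0.1075] [-2.2395  0.794  -1.1719] 0.0109
False 0.106 [0.538  0.1018 0.1056] [-0.9464  0.3885 -2.1083] 0.0108
False 0.104 [0.5381 0.1018 0.1037] [-1.0717  0.1048 -2.2622] 0.0106
False 0.102 [0.5382 0.1018 0.1018] [-1.9769  0.4943 -2.6256] 0.0107
False 0.1 [0.5382 0.1018 0.0998] [-0.9126  0.9936 -1.113 ] 0.0106
False 0.098 [0.5389 0.1016 0.0981] [-0.5057 -0.4029 -1.9356] 0.0106
False 0.096 [0.5392 0.1018 0.0965] [ 0.7579 -0.093   0.9297] 0.0109
False 0.094 [0.5392 0.1018 0.0965] [-5.1834  0.3643 12.3048] 0.0106
17.0167
```

Rim contact came at TCP z = 0.0965, which is exactly the home height. Next is a slow pull test, averaging the force readings.

```bash
cat >> h.py <<'E'
def fz(n=5):
    v=[]
    for _ in range(n): arm.hold(.02); v.append(observe()["contact_force"][2])
    return np.mean(v)
E
python3 - <<'E'
from h import *
st=arm.move_straight([.539,.1018,.0928],vel=.02,stop_force=12);print("press",fz(),observe()["position"])
z=.0965;arm.move_straight([.539,.1018,z],vel=.02);print("rest",fz())
ok=False
while z<.1065:
    z+=.0004
    arm.move_straight([.539,.1018,z],vel=.02,stop_force=8);f=fz(4);print(round(z,4),observe()["position"][2].round(4),f.round(2),end=" | ")
    if f<-12.2: ok=True;break
print(ok,observe()["clock"])
if ok:
    t=observe()["clock"];F=[]
    while observe()["clock"]-t<1.8:
        f=fz(4);F.append(round(f,1))
        if f<-15: z-=.0003;arm.move_straight([.539,.1018,z],vel=.02)
        elif f>-12: z+=.0002;arm.move_straight([.539,.1018,z],vel=.02)
    s=observe();print(F,s["position"],s["clock"],s["opening"])
    arm.move_straight([.539,.1018,z-.0025],vel=.02);print("after",fz(),observe()["position"])
E
```

```text
press 21.42717967346356 [0.5392 0.1018 0.0965]
rest 2.930024501826333
0.0969 0.0966 -0.09 | 0.0973 0.0969 -1.74 | 0.0977 0.0977 -1.77 | 0.0981 0.0982 -1.54 | 0.0985 0.0985 -1.61 | 0.0989 0.0988 -1.61 | 0.0993 0.0989 -5.78 | 0.0997 0.099 -11.1 | 0.1001 0.0991 -18.14 | True 20.6167
[np.float64(-18.2), np.float64(-19.6), np.float64(-19.7), np.float64(-17.8), np.float64(-15.4), np.float64(-11.4)] [0.539  0.1018 0.099 ] 22.5167 0.010734943506716187
after -1.2992196637577986 [0.5405 0.1021 0.0979]
```

It is latched: it stopped dead after about 2.4 mm of rise. The pull overshot to about 18 N net, still under 20 but not a steady 12 N, so I'll repeat it more gently to get a steady second at about 12 N.

Run:
```python
from h import *
z=.0984;L=[];t0=None
arm.move_straight([.539,.1018,z],vel=.02);w=fz(6);print("w",w)
T=observe()["clock"]
while observe()["clock"]-T<9:
    f=fz(3)-w;c=observe()["clock"];L.append((round(c-T,2),round(z*1e3,2),round(f,1)))
    if f<-10 and t0 is None:t0=c
    if f>-9.5 :t0=None
    if t0 and c-t0>1.7:break
    if f<-15.5: dz=-.0004
    else: dz=np.clip((f+12)*.00003,-.0002,.00025)
    if abs(f+12)>1.2: z+=dz;arm.move_straight([.539,.1018,z],vel=.02)
print(*L,sep="\n");s=observe();print(s["position"],s["opening"],s["clock"],t0)
```

```text
w -1.4592394831938578
(0.05, 98.4, np.float64(-0.2))
(0.35, np.float64(98.65), np.float64(-0.0))
(0.65, np.float64(98.9), np.float64(-0.7))
(0.95, np.float64(99.15), np.float64(-3.1))
(1.25, np.float64(99.4), np.float64(-6.1))
(1.55, np.float64(99.58), np.float64(-10.4))
(1.85, np.float64(99.62), np.float64(-13.4))
(2.15, np.float64(99.58), np.float64(-16.2))
(2.45, np.float64(99.18), np.float64(-14.4))
(2.75, np.float64(99.11), np.float64(-13.8))
(3.05, np.float64(99.06), np.float64(-13.7))
(3.35, np.float64(99.0), np.float64(-12.4))
[0.5389 0.1018 0.099 ] 0.010535663599319848 26.5833 24.7833
```

Good: 10 to 16 N for 1.8 s, mostly 12 to 14 N. Next I'll lower it, release without disturbing it, back off and look.

Run:
```python
from h import *
arm.move_straight([.539,.1018,.0975],vel=.02);print(fz())
arm.move_straight([.539,.1018,.0967],vel=.02);print(fz(),observe()["position"])
effector.set_gripper(.05);print(observe()["opening"],observe()["contact_force"])
arm.move_straight([.539,.1018,.27],vel=.1);arm.hold(.3)
c=shot("we");arm.move_pose([.45,-.15,.32],q(0));arm.hold(.5)
t=get_image("top");sd=get_image("side")
a=cv2.imread("pics/we.png")[90:240,180:330];b=t[70:220,140:400,::-1];d=sd[130:330,60:320,::-1]
z=lambda i,w:cv2.resize(i,(w,300),interpolation=2)
cv2.imwrite("pics/fin.png",np.vstack([np.hstack([z(a,300),z(b,500)]),np.hstack([z(d,390),np.zeros((300,410,3),np.uint8)])]))
print("exp grip top home",proj(c,[.5383,.1018,.125]),observe()["clock"],observe()["contact_force"])
```

```text
-3.90605753046509
-1.5029932389586738 [0.5395 0.1019 0.0973]
0.05018377246405996 [-0.4113  0.1407 -0.3793]
exp grip top home (np.float64(254.21582754887777), np.float64(180.0635294559491)) 31.6 [ 0.0148 -0.1206 -0.1726]
```

View pics/fin.png

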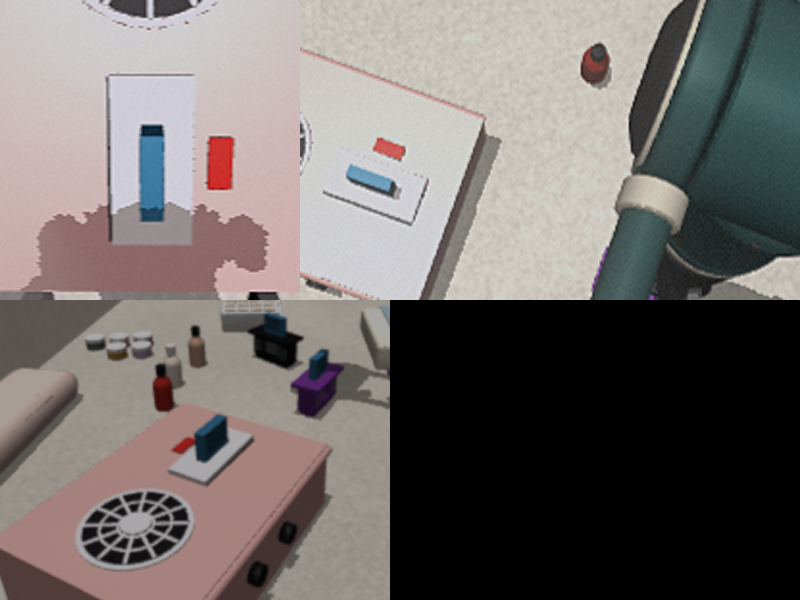

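The cassette sits in the slot, flush with the top, and all three bottles are standing. I let go with the TCP about 0.8 mm above the seated reading, so I'll check the seat with a light touch on the grip's top (expected z = 0.119).

Run:
```python
from h import *
effector.set_gripper(0,20)
arm.move_pose([.5385,.1018,.2],q(-19.6))
arm.move_straight([.5385,.1018,.13],vel=.1);arm.hold(.3)
st=arm.move_straight([.5385,.1018,.114],vel=.012,stop_force=5);s=observe();print(st,s["position"],s["contact_force"])
arm.move_straight([.5385,.1018,.25],vel=.1);arm.hold(.5);print(observe()["contact_force"],observe()["clock"])
sign_off()
```

```text
True [0.5385 0.1018 0.125 ] [-0.0264  0.9559  4.0463]
[-0.2394  0.1697  0.1504] 36.95
the job is handed in; nothing more can be done
```

The white cassette is latched in the extractor's slot, it passed the pull test, and the job is handed in at 37 s of the 62 s allowed.

- **Fit:** it went straight down with no jamming. The rim met the top exactly at the home height. I pressed on the seated rim with about 12 N, then about 21 N to make sure it was fully home.
- **Pull test:** the cassette rose about 2.4 mm, then the catch stopped it firmly.
    - **First pull:** it overshot to about 18 N averaged net of weight (raw peak near 20 N). Single readings may have come closer to the 20 N limit.
    - **Second pull:** I repeated it more gently and held 10–16 N for 1.8 s, mostly 12–14 N. Neither pull was a perfectly steady 12 N.
- **Last checks:** the wrist and side pictures show the rim on the top beside the red marker and all three bottles standing. After letting go, a light touch of about 4 N on the grip's top met it at z = 0.125 m, the height for a seated cassette (I had wrongly announced 0.119 m beforehand). The arm then moved clear and read about zero force.

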